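Show an assay cartridge to the inspection camera

ROBOT

A 6-joint arm with a two-finger parallel gripper is mounted at the origin on the work surface. World frame = base frame: x ahead of the robot, y to its left, z up, the work surface at z = 0. Lengths are in mm, angles in rad, forces in N, time in s.
With the tool pointing down it reaches from about 275 to 1000 mm from the base axis. Payload 8.4 kg.
Tool frame: the origin (TCP) lies at the very end of the fingers, on their centre line; the grasp point (between the pads) lies 19 mm behind it; z points along the fingers, y is the direction in which the jaws open and shut (so a half turn about z gives the same grasp; the last joint's range is limited). The gripper opens to 85 mm and grips with 20 to 120 N. Pads are 22 mm wide; open, the fingers measure 114 mm over their backs; the gripper's body (76 mm by 85 mm) begins 54 mm behind the grasp point. The pads swing forward as they close: fully open they stand 13 mm farther back than shut.
Start: joints at [1.34, 0.353, 1.633, -0, 1.155, -0.002], TCP at [141.754, 608.715, 231.281] pointing down, gripper open.
Joint ranges: [-2.63, 2.63], [-0.92, 2.1], [0.06, 2.66], [-1.3, 4.44], [0, 2.69], [-3.02, 3.02]. Speed limits (rad/s): [2.22, 2.22, 2.79, 3.14, 3.14, 3.14].

INTERFACE

Orientations are given as [roll, pitch, yaw] about the fixed x, y, z axes, in that order (R = Rz(yaw) Ry(pitch) Rx(roll)).
In Python, from rig import readout, grab_frame, calibration, r gives the robot as it stands. The module is installed in compiled form; this text tells all that it offers.
- The arm moves only by the tool play_rows, never from a script. Its argument "rows" is a list of rows, each a list of 3 entries, a list of its own where there are three numbers: the closure in counts, from 0 (fully open) to 255 (shut), then the shift along the tool's x, y, z in cm, then the turn, a rotation vector about the tool's x, y, z in rad. In form: [[gripper, [dx, dy, dz], [rx, ry, rz]], ...]. A call has 1 to 12 rows; each row is the pose to reach, as a shift and turn from the pose commanded when the call began, along the tool's axes at that moment; what a row does not reach only later rows make up. A row lasts 1/12 s, in which the tool goes at most 41.7 mm and 7.16 degrees, less where a joint would pass 70% of its speed; a pose out of reach is approached as far as the arm can. A call with a gripper value outside its range is refused whole. The fingers move at their own pace and stop on an object; "squeeze" is the grip in N (left out, the last holds). Time passes only in rows, so rows that repeat a pose let the fingers close. It gives the time, the measured TCP pose, the force and the opening at its end, in the units of the state.
- readout.sense(): the state, without advancing time (a new reading comes with each control period).
- grab_frame(name): name is "side" or "top" or "wrist"; returns (picture, depth): 420x560x3 uint8, red, green, blue; 420x560 float32, mm along the optical axis (not along the pixel's ray), 0 where there is no reading.
- calibration(name): a dict with "vfov" (degrees; the focal length in pixels is half the picture's height over the tangent of half this angle, whatever the lens; pixels are square), "cx", "cy" (the principal point, pixels), "cam_to_world" (4x4, takes a point from camera to world coordinates). Camera axes: x right, y down, z forward; pixel columns grow to the right and rows downward; lengths in mm; the calibration is good to about 2 mm. A picture is of the moment at which its call begins: read the wrist's pose just before it. calibration takes no time and is no camera call; for the wrist camera it gives the pose at the moment of the call.
- r.sign_off(): hands the job in, once; it reports no verdict.
The state is a dict: "clock": time; "qpos": joint angles; "qvel": joint speeds; "joint_efforts": joint torques, N m; "eef_pos": TCP position; "tcp_rot": TCP orientation; "contact_force": force on the tool from outside, world axes, zero at the start; "wrist_torque": the same for the moment, N m; "opening": opening from 0.0 (shut) to 1.0 (fully open).
Only numpy, scipy, OpenCV 4.12 (cv2) and the standard library are available. Lean on these libraries where they do the work, as an engineer would, in place of code of your own. Each camera call takes 0.05 s, during which the arm holds its last target.

TASK

Lift the incubator's lid gently all the way back onto its stop and leave it open, then take the wide cartridge out of the block and hold it up in the air in front of the inspection camera: the small round window centred on the lens axis, 15 cm from the lens, the flat face square to the lens, its long top edge level and uppermost (either face may look at the camera). Finish while still holding it there, still; leave the two narrow cartridges in their slots and everything else on the bench undisturbed.

Things in the scene. Friction and masses are not known exactly. Their poses are not given: they have to be found in the camera images.
- heater: White block incubator fixed on the bench: housing 160 (its x) x 220 (its y) x 100 mm high, plus a grey control pod of the same height on its +y side (y 110 to 165 mm). Origin: centre of the housing's underside; z up; its -x side is the front, towards the robot. Open at the top once the lid is up: cavity 140 x 200 mm, walls 10 mm.
- block_top (a point): Centre of the top of the aluminium block in the incubator, 53 mm above the bench; axes as the incubator. It has three slots, long side along x, at y = -50, 0 and +50 mm, floors 25 mm above the bench. Each holds one upright cartridge with about 1.5 mm of play at its faces; the cartridges reach 42 mm above the block, to 95 mm above the bench.
- lid (a joint): Incubator lid, hinged along the far (+x) upper edge: 0 shut, 1.65 rad fully back on its stop (a little past upright). Starts shut or slightly ajar (to 0.25). Grey frame 160 x 220 x 10 mm with a clear pane, 0.3 kg; the stiff hinge (0.35 N m friction) keeps it where it is left; lifting at the handle takes about 3 N.
- lid_handle (a point): Middle of the lid's handle: round steel bar, 12 mm thick, 110 mm long, parallel to the hinge, 47 mm beyond the lid's front edge in the lid's plane, on two 10 mm rods at its ends; free above and below. 205 mm from the hinge axis. Pinch it from above; it may turn between the fingers as the lid swings. Turns with the lid (axes as the incubator's when shut).
- lid_hinge (a point): Point on the lid's hinge axis at the middle of its width, 100 mm above the bench; does not move; axes as the incubator's; the hinge axis is its y. When the lid is shut the handle lies 205 mm towards -x and 8 mm up from here.
- cartridge_center (a point): Centre of the wide cartridge, the one to present: a grey flat plastic plate standing on edge, 64 mm wide (its x), 10 mm thick (its y), 70 mm tall (its z, up), about 45 g. It stands in one of the three slots, x along the slot, and is pulled straight up. Grip it across its 10 mm thickness at the top.
- cartridge_window (a point): Centre of the wide cartridge's round window (24 mm across, dark rim, on both faces), 11 mm below its centre, i.e. 24 mm above its lower edge and 46 mm below its top edge; axes as the cartridge's.
- narrow1_center (a point): Centre of a narrow cartridge in another slot: same as the wide one (10 mm thick, 70 mm tall) but only 40 mm wide. Leave it.
- narrow2_center (a point): Centre of the other narrow cartridge, 40 mm wide. Leave it.
- camera: Inspection camera's stand, fixed: base plate 110 x 120 x 18 mm and a 22 mm post 350 mm tall set 35 mm behind the head's pivot. Origin on the bench under the pivot, which is 300 mm up. It looks to its own -x, roughly at the robot.
- camera_tilt (a joint): How far the camera head looks down below level, rad (0.3 to 0.5); held stiffly, leave it.
- lens (a point): Centre of the front of the lens, in the middle of the white ring light (72 mm across), 60 mm from the pivot. Its -x axis is the viewing direction (forward and down), y is level, z is up across the view.
- focus (a point): The point 150 mm in front of the lens on its axis, in empty air, where the cartridge's window centre belongs; axes as the lens: x points back to the lens, y level. The cartridge's y must lie along this x (either way round) and its x along this y, its top up.
- tipbox_center (a point): Bystander, leave it: blue pipette-tip box with a clear lid, 85 x 120 x 55 mm. Its centre, 27.5 mm above the bench.
- wellplate_center (a point): Bystander, leave it: white well plate lying flat, 85 x 127 x 14 mm. Its centre, 7.0 mm above the bench.
- tuberack_center (a point): Bystander, leave it: orange tube rack with tubes, 75 x 180 x 47 mm. Its centre, 23.5 mm above the bench.
- bottle_center (a point): Bystander, leave it: closed reagent bottle, 70 mm across, 160 mm tall. Its centre, 80.0 mm above the bench.
- beaker_center (a point): Bystander, leave it: glass beaker, 70 mm across, 90 mm tall. Its centre, 45.0 mm above the bench.
- pipette_center (a point): Bystander, leave it: yellow hand pipette lying flat, about 310 mm long, up to 60 mm wide and 24 mm thick; tip towards its own +x. Its centre, 12.0 mm above the bench.

How it is judged:
By the outcome, as a careful person would: the job done as asked, in the order asked, and still so for the second after the job is handed in, while the arm keeps its last pose, push and grip.
It also fails if it takes over 59 s, if anything falls off the work surface, if the arm or the gripper's body presses on something with over 40 N, if the wrist force passes 120 N, or if a joint passes its speed limit or range.

## Working session

There is one attempt and no reset: what is moved stays moved. The work goes in short steps, Python scripts to look and compute and a tool call to move; the robot and the scene stay as the last step left them, time stands still between calls to the robot, and variables do not carry over. Pictures are saved under pics/ and viewed, and the job is handed in when it is done.

Besides the shell and the picture viewer there is one more tool, called after "Emit:" as a command line: name --argument value ..., lists and objects as JSON in quotes. play_rows: Moves the arm, as the interface text tells. Its arguments: {"type":"object","properties":{"rows":{"type":"array"},"squeeze":{"type":"number"}},"required":["rows"]}

```bash
mkdir -p pics; cat > h.py <<'E'
import numpy as np, cv2
from rig import readout, grab_frame, calibration, r
from scipy.spatial.transform import Rotation as R
def snap(n,tag):
    c=calibration(n); p,d=grab_frame(n)
    cv2.imwrite(f'pics/{tag}.png',p[:,:,::-1]); np.savez(f'{tag}.npz',p=p,d=d,T=np.array(c['cam_to_world']),v=c['vfov'],cx=c['cx'],cy=c['cy'])
    return p,d,c
class V:
    def __init__(s,tag):
        z=np.load(f'{tag}.npz'); s.p=z['p'];s.d=z['d'];s.T=z['T'];s.f=s.p.shape[0]/2/np.tan(np.radians(float(z['v']))/2);s.cx=float(z['cx']);s.cy=float(z['cy'])
    def ray(s,u,v):
        q=np.array([(u-s.cx)/s.f,(v-s.cy)/s.f,1.]); return s.T[:3,3],s.T[:3,:3]@q
    def plane(s,u,v,h):
        o,q=s.ray(u,v); return o+q*(h-o[2])/q[2]
    def cloud(s):
        vv,uu=np.mgrid[:s.d.shape[0],:s.d.shape[1]]
        P=np.stack([(uu-s.cx)/s.f*s.d,(vv-s.cy)/s.f*s.d,s.d],-1)
        return P@s.T[:3,:3].T+s.T[:3,3]
    def pix(s,P):
        q=s.T[:3,:3].T@(np.asarray(P)-s.T[:3,3]); return q[0]/q[2]*s.f+s.cx,q[1]/q[2]*s.f+s.cy
E
python3 - <<'E'
from h import *
print(readout.sense())
for n in('side','top','wrist'):
    p,d,c=snap(n,n+'0'); print(n,c)
E
```

```text
{'clock': 0.0, 'qpos': array([ 1.33957965e+00,  3.53651412e-01,  1.63413209e+00,  2.25691762e-05,
        1.15518872e+00, -2.40627836e-03]), 'qvel': array([-0.00049566,  0.00183537, -0.00025005,  0.00059585,  0.0005778 ,
        0.00110545]), 'joint_efforts': array([ 3.70820799e-04, -6.05263209e+01, -3.42064047e+01,  2.07451353e-04,
        9.33819363e-03,  2.92282346e-05]), 'eef_pos': array([141.65085433, 608.25253128, 230.56051383]), 'tcp_rot': array([-3.14021314e+00, -2.39548578e-05,  2.91277311e+00]), 'contact_force': array([ 0.50354072, -0.3230248 , -0.30764022]), 'wrist_torque': array([-0.00650678, -0.00153636,  0.00219179]), 'opening': 0.9981773647493783}
side {'vfov': 57.21342898724865, 'cx': 277.8801211019068, 'cy': 208.61720012149294, 'cam_to_world': array([[ 9.99246474e-01, -3.45802827e-02,  1.76263286e-02,
         5.17803561e+02],
       [-3.54603552e-02, -6.28709416e-01,  7.76831406e-01,
        -9.37134799e+02],
       [-1.57812109e-02, -7.76871080e-01, -6.29461896e-01,
         9.20625214e+02],
       [ 0.00000000e+00,  0.00000000e+00,  0.00000000e+00,
         1.0000
[... 196 characters left out ...]

       [-9.99963485e-01, -1.08598435e-05,  8.54570531e-03,
        -5.53591147e+01],
       [-8.46195949e-03, -1.38402111e-01, -9.90339967e-01,
         1.57832125e+03],
       [ 0.00000000e+00,  0.00000000e+00,  0.00000000e+00,
         1.00000000e+00]])}
wrist {'vfov': 61.48842250251746, 'cx': 278.56358753277607, 'cy': 202.5680357255792, 'cam_to_world': array([[ 2.25996236e-01,  9.24244611e-01,  3.07729753e-01,
         6.21169583e+01],
       [ 9.74126974e-01, -2.13926968e-01, -7.28827239e-02,
         6.26680503e+02],
       [-1.52977194e-03,  3.16239074e-01, -9.48678295e-01,
         3.72948414e+02],
       [ 0.00000000e+00,  0.00000000e+00,  0.00000000e+00,
         1.00000000e+00]])}
```

View pics/side0.png

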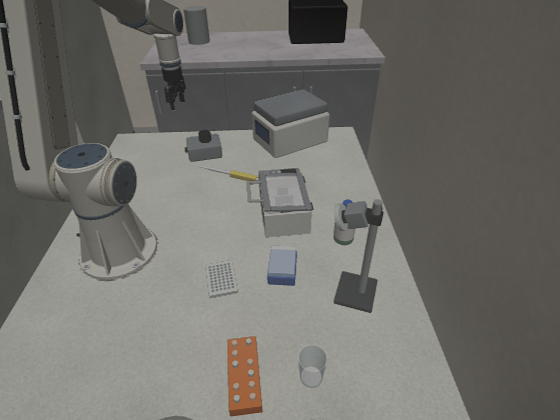

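View pics/top0.png

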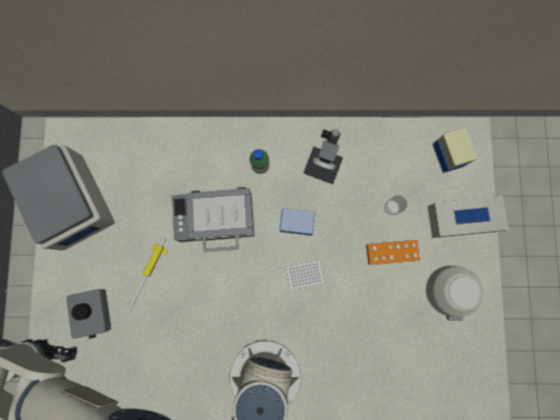

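View pics/wrist0.png

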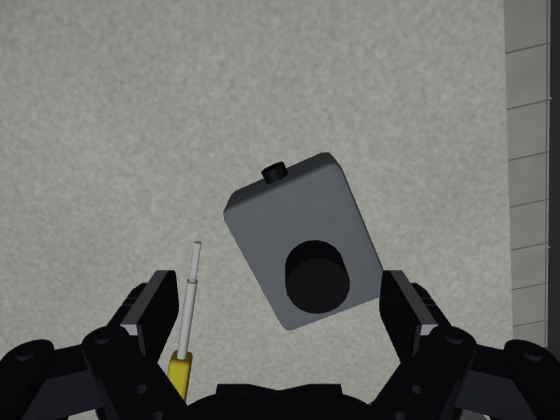

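The side and top views show the incubator with its lid nearly shut (top, about (213,215), handle near (221,245)). The inspection camera is near (325,155). The bottle (259,160) is beside the area behind the incubator. I'll zoom in next.

```bash
python3 - <<'E'
from h import *
a=V('top0'); b=V('side0')
c=cv2.resize(a.p[110:270,160:360,::-1],None,fx=4,fy=4,interpolation=cv2.INTER_CUBIC); cv2.imwrite('pics/topz.png',c[:600])
c=cv2.resize(b.p[150:320,230:400,::-1],None,fx=3.5,fy=3.5,interpolation=cv2.INTER_CUBIC); cv2.imwrite('pics/sidez.png',c)
for v,n in((a,'top'),(b,'side')):
    C=v.cloud()
    np.save(n+'c.npy',C)
C=np.load('topc.npy')
for u,v in [(206,246),(221,249),(236,245),(213,190),(213,238),(327,147),(323,165),(180,215)]: print(u,v,C[v,u].round())
E
```

```text
206 246 [458. 219.  -2.]
221 249 [440. 145. 131.]
236 245 [453.  95. 132.]
213 190 [666. 197.   3.]
213 238 [482. 182.  69.]
327 147 [ 735. -195.  323.]
323 165 [ 683. -183.  311.]
180 215 [559. 294.  99.]
```

View pics/topz.png

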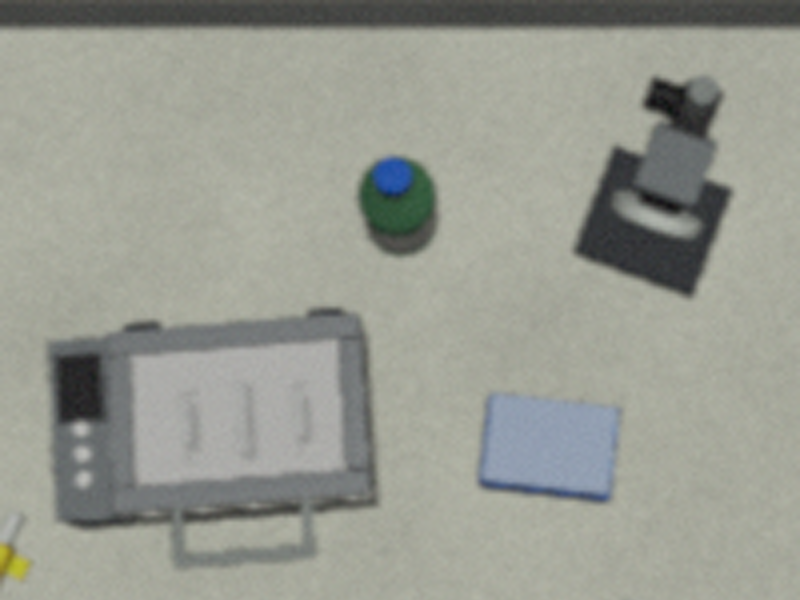

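View pics/sidez.png

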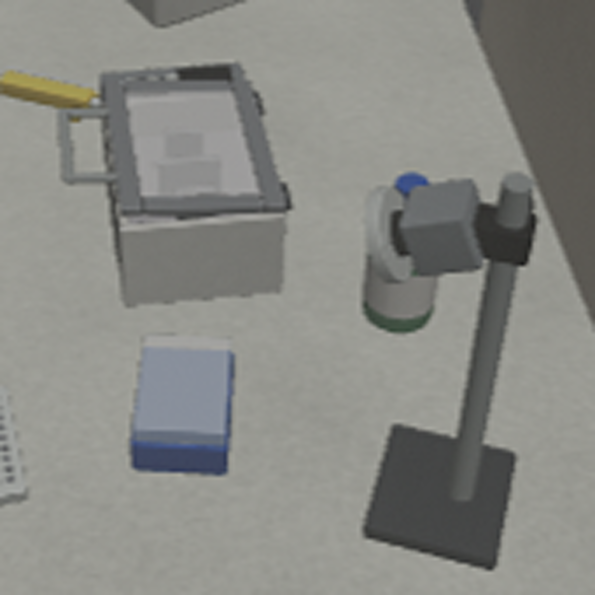

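```bash
cat >> h.py <<'E'
def Rt(s=None):
    s=s or readout.sense(); return R.from_euler('xyz',s['tcp_rot'])
def delta(P,Rw):
    """shift (cm) and rotvec in tool axes from present pose to world pose"""
    s=readout.sense(); R0=Rt(s)
    return (R0.inv().apply(np.array(P)-s['eef_pos'])/10).round(2),(R0.inv()*Rw).as_rotvec().round(3)
E
python3 - <<'E'
from h import *
a=V('top0')
e1=a.plane(205,250,127);e2=a.plane(238,247.5,127);print(e1,e2,np.linalg.norm(e1-e2),np.arctan2(-(e1-e2)[0],(e1-e2)[1]))
# camera base corners z=18
for z in [(617,148),(732,188),(692,295),(577,250)]: print(a.plane(160+z[0]/4,110+z[1]/4,18).round())
print(delta([440,140,300],R.from_euler('xyz',[np.pi,0,1.87])))
E
```

```text
[436.56380148 199.32553785 127.        ] [445.04683824  88.22717077 127.        ] 111.42176215555118 0.07620821379839482
[ 826. -181.   18.]
[ 788. -287.   18.]
[ 686. -249.   18.]
[ 729. -143.   18.]
(array([-39.68, -38.85,  -6.89]), array([-1.000e-03,  1.000e-03,  1.043e+00]))
```

Emit:
play_rows --rows '[[0,[-39.7,-38.8,-6.9],[0,0,1.04]],[0,[-39.7,-38.8,-6.9],[0,0,1.04]],[0,[-39.7,-38.8,-6.9],[0,0,1.04]],[0,[-39.7,-38.8,-6.9],[0,0,1.04]],[0,[-39.7,-38.8,-6.9],[0,0,1.04]],[0,[-39.7,-38.8,-6.9],[0,0,1.04]],[0,[-39.7,-38.8,-6.9],[0,0,1.04]],[0,[-39.7,-38.8,-6.9],[0,0,1.04]],[0,[-39.7,-38.8,-6.9],[0,0,1.04]],[0,[-39.7,-38.8,-6.9],[0,0,1.04]],[0,[-39.7,-38.8,-6.9],[0,0,1.04]],[0,[-39.7,-38.8,-6.9],[0,0,1.04]]]'

```text
clock: 1.15
eef_pos: [409.2, 188.5, 293.3]
tcp_rot: [3.141, -0.0, 1.873]
contact_force: [1.0, 0.4, -0.4]
opening: 1.001
```

Emit:
play_rows --rows '[[0,[-5.5,1.5,-0.7],[0,0,0]],[0,[-5.5,1.5,-0.7],[0,0,0]],[0,[-5.5,1.5,-0.7],[0,0,0]],[0,[-5.5,1.5,-0.7],[0,0,0]]]'

```text
clock: 1.48
eef_pos: [439.5, 141.7, 299.8]
tcp_rot: [-3.141, -0.0, 1.87]
contact_force: [-0.0, -0.0, -0.6]
opening: 1.002
```

```bash
python3 - <<'E'
from h import *
snap('wrist','w1'); print(readout.sense()['eef_pos'])
E
```

```text
[439.02050493 142.41198871 299.65334378]
```

View pics/w1.png

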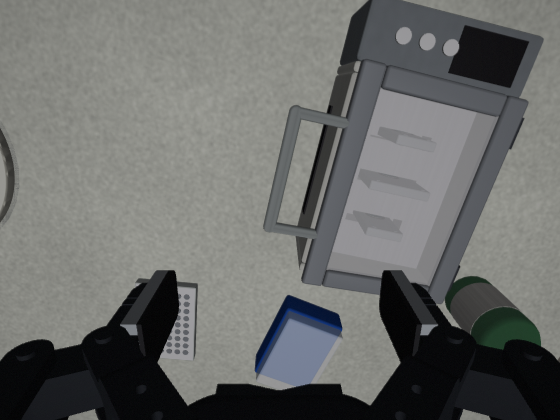

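The wrist view shows the handle bar from (297,110) to (270,230), the lid slightly ajar, and three cartridges through the pane. The middle one, around (395,183), looks widest.

```bash
python3 - <<'E'
from h import *
w=V('w1'); C=w.cloud()
g=w.p.mean(2)
for v in (125,150,170,190,210):
    row=C[v]; xs=[u for u in range(255,310) if row[u][2]>105 and row[u][2]<170]
    print(v,[(u,*row[u].round(0)) for u in xs][::2])
# lid frame plane
for u,v in [(375,70),(335,240),(310,280),(490,170),(450,290),(365,120),(350,180)]: print(u,v,C[v,u].round(1))
for u,v in [(400,60),(480,20),(450,75)]: print('pod',C[v,u].round(1))
E
```

```text
125 [(286, np.float64(431.0), np.float64(189.0), np.float64(127.0)), (288, np.float64(433.0), np.float64(190.0), np.float64(129.0)), (290, np.float64(434.0), np.float64(190.0), np.float64(130.0)), (292, np.float64(436.0), np.float64(191.0), np.float64(131.0)), (294, np.float64(438.0), np.float64(191.0), np.float64(129.0)), (296, np.float64(439.0), np.float64(192.0), np.float64(129.0)), (298, np.float64(441.0), np.float64(192.0), np.float64(130.0))]
150 [(280, np.float64(433.0), np.float64(166.0), np.float64(126.0)), (282, np.float64(434.0), np.float64(167.0), np.float64(129.0)), (284, np.float64(436.0), np.float64(168.0), np.float64(130.0)), (286, np.float64(437.0), np.float64(169.0), np.float64(131.0)), (288, np.float64(439.0), np.float64(169.0), np.float64(131.0)), (290, np.float64(441.0), np.float64(170.0), np.float64(130.0)), (292, np.float64(443.0), np.float64(170.0), np.float64(129.0))]
170 [(276, np.float64(435.0), np.float64(148.0), np.float64(127.0)), (278, np.float64(436.0), np.float64(149.0), np.float64(129.0)), (280, np.float64(438.0), np.float64(149.0), np.float64(129.0)
[... 743 characters left out ...]
p.float64(108.0), np.float64(127.0)), (269, np.float64(440.0), np.float64(110.0), np.float64(129.0)), (271, np.float64(441.0), np.float64(110.0), np.float64(130.0)), (273, np.float64(443.0), np.float64(112.0), np.float64(131.0)), (275, np.float64(445.0), np.float64(112.0), np.float64(131.0)), (277, np.float64(447.0), np.float64(112.0), np.float64(129.0)), (279, np.float64(449.0), np.float64(112.0), np.float64(127.0))]
375 70 [489.3 254.5 123.9]
335 240 [511.9  95.9 121. ]
310 280 [501.9  47.5 124.1]
490 170 [629.3 205.2 114.5]
450 290 [727.3  28.3   8.4]
365 120 [496.  213.6 126.1]
350 180 [503.  158.8 125.4]
pod [513.4 271.8  99.5]
pod [6.109e+02 3.521e+02 5.000e-01]
pod [561.9 273.5  99.7]
```

```bash
python3 - <<'E'
from h import *
w=V('w1'); C=w.cloud()
m=((C[...,2]>105)&(C[...,2]<140)).astype(np.uint8)
h=m.copy(); 
# handle: left of line
lid=cv2.morphologyEx(cv2.morphologyEx(m,cv2.MORPH_CLOSE,np.ones((9,9))),cv2.MORPH_OPEN,np.ones((25,25)))
lid=lid&m
lid[360:]=0
n,l,st,ce=cv2.connectedComponentsWithStats(lid); k=1+st[1:,4].argmax(); P=C[l==k]; print(len(P))
cv2.imwrite('pics/m.png',lid*255)
def ang(rc):
    b=cv2.boxPoints(rc); return b.round(1)
rc=cv2.minAreaRect(P[:,:2].astype(np.float32)); print(rc); print(ang(rc))
A=np.c_[P[:,:2],np.ones(len(P))]; 
for i in range(5):
    s,_,_,_=np.linalg.lstsq(A,P[:,2],rcond=None); e=P[:,2]-A@s; k=abs(e)<3; A=A[k];P=P[k]
print('plane',s,len(P),'yaw',np.arctan2(-s[1],-s[0]),'tilt',np.hypot(s[0],s[1]))
hd=m&(1-cv2.dilate(lid,np.ones((5,5)))); hd[:,310:]=0
H=C[hd>0]; H=H[(H[:,2]>122)]
rc=cv2.minAreaRect(H[:,:2].astype(np.float32)); print('h',rc,ang(rc))
# bar only
print(np.polyfit(H[H[:,0]<455][:,1],H[H[:,0]<455][:,0],1),H[:,1].min(),H[:,1].max())
# housing + pod + top view
t=V('top0');T=t.cloud();m=((T[...,2]>90)&(T[...,2]<135)&(T[...,0]>470)&(T[...,0]<700)&(T[...,1]>0)&(T[...,1]<340)); rc=cv2.minAreaRect(T[m][:,:2].astype(np.float32));print('top',rc,ang(rc))
E
```

```text
34062
((564.7254028320312, 157.42733764648438), (170.29086303710938, 219.8161163330078), 4.522361755371094)
[[471.2 260.3]
 [488.5  41.1]
 [658.3  54.6]
 [640.9 273.7]]
plane [-8.68836913e-02 -3.16229030e-03  1.66780422e+02] 32894 yaw 0.036380763414133314 tilt 0.08694122094370829
h ((451.82305908203125, 121.08627319335938), (42.847869873046875, 175.7410888671875), 17.72471046447754) [[404.7 198.3]
 [458.2  30.9]
 [499.   43.9]
 [445.5 211.3]]
[-7.23961781e-02  4.51309050e+02] 42.60732126129909 207.85043879305627
top ((557.4728393554688, 185.78094482421875), (187.7427215576172, 276.4268798828125), 4.181036472320557) [[453.8 316.8]
 [473.9  41.1]
 [661.2  54.8]
 [641.  330.5]]
```

View pics/m.png

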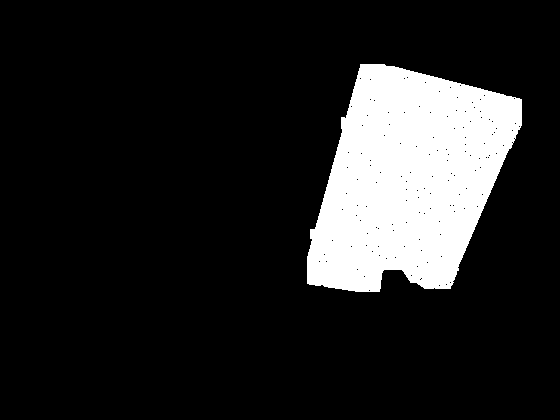

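```bash
python3 - <<'E'
from h import *
print(delta([440.5,147,160],R.from_euler('xyz',[np.pi,0,1.65])),delta([440.5,147,106],R.from_euler('xyz',[np.pi,0,1.65])))
E
```

```text
(array([ 0.39,  0.29, 13.97]), array([-0.001, -0.   ,  0.222])) (array([ 0.39,  0.29, 19.37]), array([-0.001, -0.   ,  0.222]))
```

Emit:
play_rows --rows '[[140,[0.4,0.3,3],[0,0,0.1]],[140,[0.4,0.3,7],[0,0,0.22]],[140,[0.4,0.3,11],[0,0,0.22]],[140,[0.4,0.3,14],[0,0,0.22]],[140,[0.4,0.3,14],[0,0,0.22]],[140,[0.4,0.3,14],[0,0,0.22]]]' --squeeze 20

```text
clock: 2.03
eef_pos: [439.5, 147.8, 159.2]
tcp_rot: [-3.138, 0.001, 1.655]
contact_force: [0.6, -0.1, 0.3]
opening: 0.452
```

```bash
python3 - <<'E'
from h import *
snap('wrist','w2'); print(readout.sense())
print(delta([440.5,147,106],R.from_euler('xyz',[np.pi,0,1.65])))
E
```

```text
{'clock': 2.0833, 'qpos': array([3.20629770e-01, 1.93797387e-01, 2.03335986e+00, 1.91777045e-04,
       9.14703652e-01, 2.37047853e-01]), 'qvel': array([-0.00872799, -0.02935246, -0.02845781, -0.00343897, -0.00159575,
       -0.00150235]), 'joint_efforts': array([ 7.96567043e-02, -4.05952048e+01, -2.64023173e+01,  5.83961781e-03,
        1.14365987e-02,  1.00198283e-02]), 'eef_pos': array([441.01338074, 148.09088697, 160.77979182]), 'tcp_rot': array([-3.14129622e+00, -8.46849513e-05,  1.65426122e+00]), 'contact_force': array([ 0.86310655, -0.27906783,  0.701491  ]), 'wrist_torque': array([-0.00940475, -0.09449989, -0.00368787]), 'opening': 0.4515469974932528}
(array([-0.1 , -0.06,  5.48]), array([-0.   , -0.   ,  0.004]))
```

View pics/w2.png

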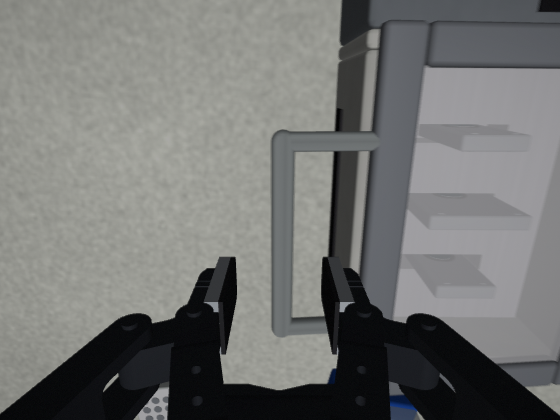

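The bar (column about 284) lies midway between the fingers (about 280), parallel to the pads. Next I go down and close.

Emit:
play_rows --rows '[[140,[-0.1,0,2.5],[0,0,0]],[140,[-0.1,0,4.5],[0,0,0]],[140,[-0.1,0,5.4],[0,0,0]],[140,[-0.1,0,5.4],[0,0,0]],[255,[-0.1,0,5.4],[0,0,0]],[255,[-0.1,0,5.4],[0,0,0]],[255,[-0.1,0,5.4],[0,0,0]],[255,[-0.1,0,5.4],[0,0,0]],[255,[-0.1,0,5.4],[0,0,0]],[255,[-0.1,0,5.4],[0,0,0]]]' --squeeze 25

```text
clock: 2.92
eef_pos: [440.7, 146.4, 106.7]
tcp_rot: [-3.141, -0.001, 1.652]
contact_force: [-4.6, 2.1, 0.5]
opening: 0.127
```

```bash
python3 - <<'E'
from h import *
s=readout.sense(); print(s['eef_pos'],s['tcp_rot'],s['contact_force'],s['opening'])
R0=Rt(s); hin=np.array([643.4,163,100]); xh=np.array([np.cos(.079),np.sin(.079),0])
def bar(f): return hin+xh*(-205*np.cos(f)+8*np.sin(f))+np.array([0,0,205*np.sin(f)+8*np.cos(f)])
b0=bar(.085); print(b0)
for f in np.r_[np.linspace(.085,1.66,37)]: print(round(f,3),(R0.inv().apply(bar(f)-b0)/10).round(2))
E
```

```text
[440.7271057  146.40833773 106.70859515] [-3.14115323e+00 -5.81749138e-04  1.65240877e+00] [-4.637719    2.10758517  0.51871846] 0.12729645382397795
[440.45424144 146.93384821 125.37514237]
0.085 [0. 0. 0.]
0.129 [ 0.    0.13 -0.89]
0.172 [ 0.    0.3  -1.77]
0.216 [ 0.    0.51 -2.64]
0.26 [ 0.    0.75 -3.51]
0.304 [-0.    1.03 -4.36]
0.348 [-0.    1.35 -5.2 ]
0.391 [-0.    1.71 -6.02]
0.435 [-0.    2.1  -6.83]
0.479 [-0.    2.53 -7.62]
0.522 [-0.    2.99 -8.39]
0.566 [-0.    3.48 -9.14]
0.61 [-0.    4.01 -9.86]
0.654 [-1.000e-02  4.570e+00 -1.057e+01]
0.697 [-1.000e-02  5.150e+00 -1.125e+01]
0.741 [-1.00e-02  5.77e+00 -1.19e+01]
0.785 [-1.000e-02  6.420e+00 -1.252e+01]
0.829 [-1.000e-02  7.090e+00 -1.312e+01]
0.872 [-1.000e-02  7.790e+00 -1.368e+01]
0.916 [-1.000e-02  8.510e+00 -1.422e+01]
0.96 [ -0.02   9.25 -14.72]
1.004 [ -0.02  10.01 -15.19]
1.047 [ -0.02  10.8  -15.62]
1.091 [ -0.02  11.6  -16.02]
1.135 [ -0.02  12.42 -16.39]
1.179 [ -0.02  13.26 -16.72]
1.222 [ -0.03  14.11 -17.01]
1.266 [ -0.03  14.97 -17.27]
1.31 [ -0.03  15.84 -17.48]
1.354 [ -0.03  16.72 -17.66]
1.398 [ -0.04  17.6  -17.8 ]
1.441 [ -0.04  18.5  -17.9 ]
1.485 [ -0.04  19.39 -17.96]
1.529 [ -0.04  20.29 -17.99]
1.572 [ -0.04  21.19 -17.97]
1.616 [ -0.05  22.08 -17.91]
1.66 [ -0.05  22.97 -17.82]
```

Emit:
play_rows --rows '[[255,[0,0.1,-0.9],[0,0,0]],[255,[0,0.3,-1.8],[0,0,0]],[255,[0,0.5,-2.65],[0,0,0]],[255,[0,0.75,-3.5],[0,0,0]],[255,[0,1.05,-4.35],[0,0,0]],[255,[0,1.35,-5.2],[0,0,0]],[255,[0,1.7,-6.0],[0,0,0]],[255,[0,2.1,-6.8],[0,0,0]]]'

```text
clock: 3.58
eef_pos: [460.4, 147.9, 175.1]
tcp_rot: [-3.138, -0.0, 1.652]
contact_force: [-7.7, 3.8, -0.1]
opening: 0.125
```

```bash
python3 - <<'E'
from h import *
snap('side','s3');snap('wrist','w3')
s=readout.sense(); print(s['eef_pos'],s['tcp_rot'],s['contact_force'],s['wrist_torque'],s['opening'])
E
```

```text
[460.76718325 147.9641953  175.92814672] [-3.13880993e+00 -5.63106111e-04  1.65225544e+00] [-10.5081284   2.9189823   4.8141948] [ 0.47567293  1.75669853 -0.03118884] 0.12841563400796233
```

View pics/w3.png

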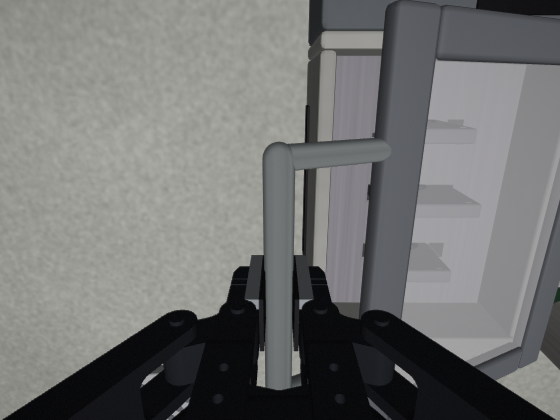

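Emit:
play_rows --rows '[[255,[0,0.4,-0.8],[0,0,0]],[255,[0,0.85,-1.55],[0,0,0]],[255,[0,1.35,-2.3],[0,0,0]],[255,[0,1.85,-3.05],[0,0,0]],[255,[0,2.4,-3.75],[0,0,0]],[255,[0,3.0,-4.4],[0,0,0]],[255,[0,3.6,-5.05],[0,0,0]],[255,[0,4.25,-5.7],[0,0,0]],[255,[0,4.9,-6.3],[0,0,0]],[255,[0,5.6,-6.85],[0,0,0]],[255,[0,6.35,-7.4],[0,0,0]],[255,[0,7.1,-7.9],[0,0,0]]]'

```text
clock: 4.68
eef_pos: [530.0, 153.5, 256.2]
tcp_rot: [-3.136, -0.0, 1.653]
contact_force: [-13.6, 0.9, 13.5]
opening: 0.125
```

```bash
python3 - <<'E'
from h import *
s=readout.sense(); print(s['eef_pos'],s['tcp_rot'],s['contact_force'],s['wrist_torque'],s['opening'])
hin=np.array([643.4,163,100]); xh=np.array([np.cos(.079),np.sin(.079),0])
def bar(f): return hin+xh*(-205*np.cos(f)+8*np.sin(f))+np.array([0,0,205*np.sin(f)+8*np.cos(f)])
print(bar(.96)-[0,0,18.7])
E
```

```text
[529.95047699 153.512483   256.24677616] [-3.13637867e+00 -2.97860294e-04  1.65280753e+00] [-13.60129187   0.92197874  13.51153046] [0.0035745  2.13774343 0.02306813] 0.12485852405676157
[532.72818714 154.23869276 253.82243139]
```

Emit:
play_rows --rows '[[255,[0,0.75,-0.6],[0,0,0]],[255,[0,1.5,-1.15],[0,0,0]],[255,[0,2.3,-1.6],[0,0,0]],[255,[0,3.1,-2.0],[0,0,0]],[255,[0,3.95,-2.35],[0,0,0]],[255,[0,4.8,-2.65],[0,0,0]],[255,[0,5.7,-2.9],[0,0,0]],[255,[0,6.6,-3.1],[0,0,0]],[255,[0,7.5,-3.3],[0,0,0]],[255,[0,8.4,-3.45],[0,0,0]],[255,[0,9.2,-3.55],[0,0,0]]]'

```text
clock: 5.6
eef_pos: [625.4, 161.1, 289.9]
tcp_rot: [3.14, 0.0, 1.653]
contact_force: [-3.1, -1.7, 8.0]
opening: 0.125
```

```bash
python3 - <<'E'
from h import *
snap('side','s4')
s=readout.sense(); print(s['eef_pos'],s['tcp_rot'],s['contact_force'],s['wrist_torque'],s['opening'])
b=V('s4');c=cv2.resize(b.p[60:320,130:400,::-1],None,fx=2.2,fy=2.2,interpolation=cv2.INTER_CUBIC); cv2.imwrite('pics/s4z.png',c)
E
```

```text
[626.88258538 161.23552125 289.86525977] [3.13891246e+00 8.11149540e-07 1.65269525e+00] [0.50905694 0.02584372 9.51459182] [ 0.05772007  0.09668784 -0.02161734] 0.12708692686256878
```

View pics/s4z.png

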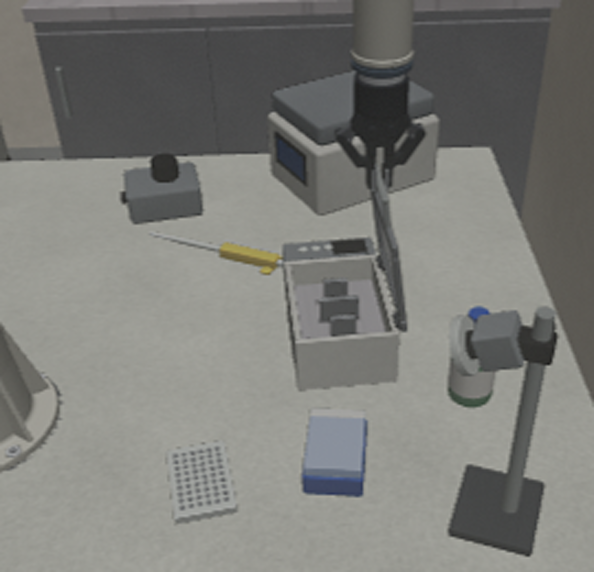

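The lid is at about 1.43 rad, and the middle cartridge is clearly the wide one. I'll go slowly to the stop.

Emit:
play_rows --rows '[[255,[0,0.5,-0.15],[0,0,0]],[255,[0,1.0,-0.2],[0,0,0]],[255,[0,1.5,-0.25],[0,0,0]],[255,[0,2.0,-0.25],[0,0,0]],[255,[0,2.5,-0.25],[0,0,0]],[255,[0,2.9,-0.2],[0,0,0]],[255,[0,3.3,-0.2],[0,0,0]],[255,[0,3.6,-0.15],[0,0,0]],[255,[0,3.9,-0.15],[0,0,0]]]'

```text
clock: 6.4
eef_pos: [663.8, 164.3, 290.0]
tcp_rot: [3.141, 0.0, 1.653]
contact_force: [-2.5, -2.2, 2.6]
opening: 0.126
```

Emit:
play_rows --rows '[[255,[0,0.2,0.05],[0,0,0]],[255,[0,0.4,0.05],[0,0,0]],[255,[0,0.4,0.05],[0,0,0]]]'

```text
clock: 6.65
eef_pos: [667.9, 164.6, 289.4]
tcp_rot: [3.141, 0.0, 1.653]
contact_force: [0.1, -2.9, 2.2]
opening: 0.13
```

Emit:
play_rows --rows '[[255,[0,0.15,0.0],[0,0,0]],[255,[0,0.3,0.05],[0,0,0]],[255,[0,0.3,0.05],[0,0,0]]]'

```text
clock: 6.9
eef_pos: [668.0, 164.6, 289.3]
tcp_rot: [-3.136, 0.0, 1.653]
contact_force: [-12.5, -2.9, 11.5]
opening: 0.129
```

Emit:
play_rows --rows '[[255,[0,0.15,0.0],[0,0,0]],[255,[0,0.3,0.05],[0,0,0]],[255,[0,0.3,0.05],[0,0,0]]]'

```text
clock: 7.15
eef_pos: [668.2, 164.6, 289.2]
tcp_rot: [-3.131, 0.001, 1.653]
contact_force: [-27.9, -5.4, 20.1]
opening: 0.131
```

Firm against the stop: x holds at 668 while the force rises. I'll back off, release and rise.

Emit:
play_rows --rows '[[255,[0,-0.5,0.0],[0,0,0]],[255,[0,-0.5,0],[0,0,0]],[140,[0,-0.5,0],[0,0,0]],[140,[0,-0.5,0],[0,0,0]],[140,[0,-0.5,0],[0,0,0]],[140,[0,-0.5,-2],[0,0,0]],[140,[0,-0.5,-5],[0,0,0]],[140,[0,-0.5,-8],[0,0,0]],[140,[0,-0.5,-10],[0,0,0]]]'

```text
clock: 7.9
eef_pos: [669.0, 165.2, 391.0]
tcp_rot: [3.139, -0.001, 1.653]
contact_force: [0.2, 0.3, 1.3]
opening: 0.454
```

```bash
python3 - <<'E'
from h import *
snap('side','s5')
s=readout.sense(); print(s['eef_pos'],s['tcp_rot'],s['contact_force'],s['qpos'],s['opening'])
b=V('s5');c=cv2.resize(b.p[60:320,130:400,::-1],None,fx=2.2,fy=2.2,interpolation=cv2.INTER_CUBIC); cv2.imwrite('pics/s5z.png',c)
Rw=R.from_euler('xyz',[np.pi,0,.079+np.pi])
print(delta([563.6-60,152,360],R.from_euler('xyz',[np.pi,0,1.653])),delta([563.6-40,153.5,270],Rw))
E
```

```text
[670.14791505 165.42953656 395.06434019] [ 3.13400865e+00 -1.43706382e-03  1.65297503e+00] [ 0.13265143 -0.9938178   2.72747727] [2.39729797e-01 3.55721819e-01 1.27659589e+00 2.29855411e-04
 1.50155941e+00 1.57541523e-01] 0.4538451374119647
(array([  0.02, -16.73,   3.38]), array([ 0.008, -0.001, -0.   ])) (array([ -0.  , -14.8 ,  12.39]), array([ 0.007,  0.005, -1.568]))
```

View pics/s5z.png

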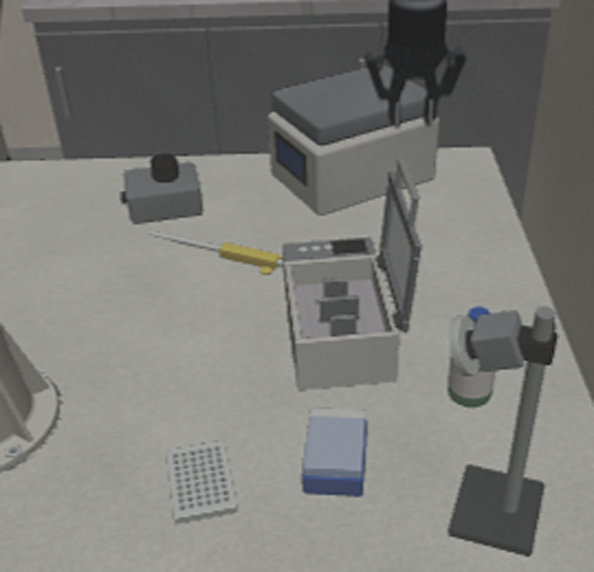

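Emit:
play_rows --rows '[[140,[0,-4,0],[0,0,-0.12]],[140,[0,-8,0],[0,0,-0.24]],[140,[0,-12,1],[0,0,-0.36]],[140,[0,-14.8,3],[0,0,-0.48]],[140,[0,-14.8,5],[0,0,-0.6]],[140,[0,-14.8,7],[0,0,-0.72]],[140,[0,-14.8,9],[0,0,-0.84]],[140,[0,-14.8,10],[0,0,-0.96]],[140,[0,-14.8,10],[0,0,-1.08]],[140,[0,-14.8,10],[0,0,-1.2]],[140,[0,-14.8,10],[0,0,-1.32]],[140,[0,-14.8,10],[0,0,-1.44]]]'

```text
clock: 8.95
eef_pos: [520.9, 152.8, 287.9]
tcp_rot: [3.142, -0.0, 3.099]
contact_force: [-1.9, -0.4, 0.2]
opening: 0.453
```

Emit:
play_rows --rows '[[140,[0,0,0],[0,0,-0.12]],[140,[0,0,0],[0,0,-0.125]],[140,[0,0,0],[0,0,-0.125]]]'

```text
clock: 9.2
eef_pos: [520.9, 152.8, 288.1]
tcp_rot: [3.142, -0.0, -3.069]
contact_force: [-0.1, -0.1, -0.4]
opening: 0.45
```

```bash
python3 - <<'E'
from h import *
snap('wrist','w6')
s=readout.sense(); print(s['eef_pos'],s['tcp_rot'],s['contact_force'],s['qpos'],s['opening'])
E
```

```text
[520.8750943  152.76952693 288.20356623] [ 3.14151431e+00 -1.26702054e-04 -3.06940121e+00] [-0.45161981  1.08398744  0.3670522 ] [ 2.82464741e-01  1.72862250e-01  1.74407098e+00  1.09559021e-04
  1.22476698e+00 -1.36056019e+00] 0.4512304500482066
```

View pics/w6.png

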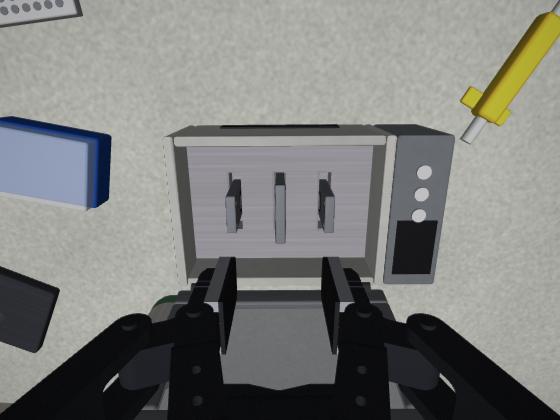

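The view shows the open cavity. The wide cartridge's top edge is at (280, 173–243), and the narrow ones are at about (234,210) and (327,210).

```bash
python3 - <<'E'
from h import *
w=V('w6'); C=w.cloud()
m=(C[...,2]>89)&(C[...,2]<99.5)&(np.indices(C.shape[:2])[0]<250)&(np.indices(C.shape[:2])[0]>160)
for lo,hi in((222,245),(265,295),(315,337)):
    k=m.copy();k[:,:lo]=0;k[:,hi:]=0; P=C[k]; rc=cv2.minAreaRect(P[:,:2].astype(np.float32)); print(len(P),np.median(P[:,2]),rc)
    print(np.percentile(P[:,0],[1,99]),np.median(P,0),np.arctan(np.polyfit(P[:,0],P[:,1],1)[0]))
# color extents of wide one by rays at z=95
print([w.plane(u,v,95).round(1) for u,v in((280,173),(280.5,243))], C[208,270:292].round(0).tolist())
E
```

```text
400 94.45809772303241 ((567.0602416992188, 107.41093444824219), (39.93103790283203, 11.036340713500977), 5.268823623657227)
[547.62282132 586.27594739] [566.09608075 107.56425174  94.45809772] 0.08316584947175618
597 94.56601339659358 ((563.7327880859375, 157.17340087890625), (63.57461166381836, 10.479372024536133), 4.452293872833252)
[532.26099835 595.01646978] [561.71031544 156.81801095  94.5660134 ] 0.0782763913076658
396 94.45564056705922 ((559.8966064453125, 206.626220703125), (39.84284210205078, 10.572044372558594), 4.831935882568359)
[540.20532007 579.15487698] [558.54938988 206.32879124  94.45564057] 0.07650973294774599
[array([520.4, 154. ,  95. ]), array([594.9, 160.1,  95. ])] [[572.0, 147.0, 52.0], [572.0, 148.0, 52.0], [572.0, 149.0, 52.0], [572.0, 150.0, 52.0], [572.0, 151.0, 52.0], [558.0, 152.0, 93.0], [557.0, 153.0, 94.0], [557.0, 154.0, 95.0], [557.0, 155.0, 93.0], [556.0, 156.0, 95.0], [556.0, 157.0, 95.0], [556.0, 158.0, 96.0], [557.0, 159.0, 94.0], [557.0, 160.0, 94.0], [557.0, 161.0, 93.0], [581.0, 165.0, 24.0], [571.0, 165.0, 51.0], [571.0, 166.0, 51.0], [571.0, 167.0, 52.0], [570.0, 168.0, 54.0], [571.0, 169.0, 51.0], [571.0, 170.0, 51.0]]
```

```bash
python3 - <<'E'
from h import *
Rw=R.from_euler('xyz',[np.pi,0,.079+np.pi])
for z in(130,67):print(delta([563.7,157.1,z],Rw))
E
```

```text
(array([-4.3 ,  0.12, 15.82]), array([ 0.   , -0.   , -0.007]))
(array([-4.31,  0.12, 22.12]), array([ 0.   , -0.   , -0.007]))
```

Emit:
play_rows --rows '[[165,[-2.5,0.1,3],[0,0,-0.007]],[165,[-4.3,0.1,6],[0,0,-0.007]],[165,[-4.3,0.1,9],[0,0,-0.007]],[165,[-4.3,0.1,12],[0,0,-0.007]],[165,[-4.3,0.1,15],[0,0,-0.007]],[165,[-4.3,0.1,15.8],[0,0,-0.007]],[165,[-4.3,0.1,15.8],[0,0,-0.007]]]'

```text
clock: 9.83
eef_pos: [562.0, 156.5, 128.2]
tcp_rot: [-3.141, -0.005, -3.061]
contact_force: [-0.1, 0.4, 0.8]
opening: 0.354
```

```bash
python3 - <<'E'
from h import *
snap('wrist','w7')
Rw=R.from_euler('xyz',[np.pi,0,.079+np.pi])
s=readout.sense(); print(s['eef_pos'],s['tcp_rot'],s['contact_force'],s['opening'],delta([563.7,157.1,67],Rw))
E
```

```text
[563.36309834 156.87264734 130.17408467] [-3.14129227e+00 -1.66200004e-03 -3.06012941e+00] [ 1.15589787 -0.07354176  0.61780334] 0.3535135430561433 (array([-0.05,  0.02,  6.32]), array([-0.   , -0.002,  0.002]))
```

View pics/w7.png

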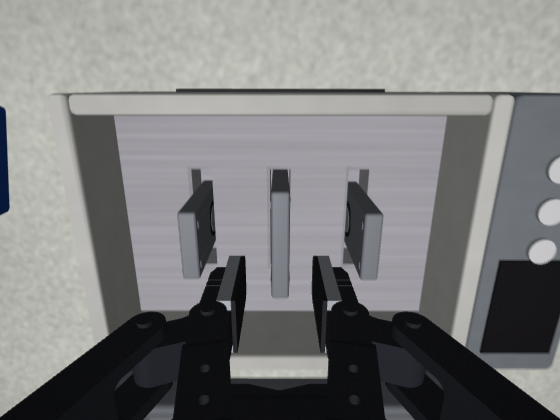

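The fingers straddle the wide cartridge (column 281), and both neighbours are clear. I'll go down and grip.

Emit:
play_rows --rows '[[165,[0,0,2],[0,0,0]],[165,[0,0,4],[0,0,0]],[165,[0,0,5.5],[0,0,0]],[165,[0,0,6.3],[0,0,0]],[165,[0,0,6.3],[0,0,0]],[165,[0,0,6.3],[0,0,0]],[255,[0,0,6.3],[0,0,0]],[255,[0,0,6.3],[0,0,0]],[255,[0,0,6.3],[0,0,0]],[255,[0,0,6.3],[0,0,0]],[255,[0,0,6.3],[0,0,0]],[255,[0,0,6.3],[0,0,0]]]' --squeeze 40

```text
clock: 10.88
eef_pos: [564.9, 157.3, 69.1]
tcp_rot: [3.141, 0.003, -3.059]
contact_force: [-0.2, 0.4, 7.4]
opening: 0.11
```

Emit:
play_rows --rows '[[255,[0,0,-1],[0,0,0]],[255,[0,0,-2],[0,0,0]],[255,[0,0,-4],[0,0,0]],[255,[0,0,-7],[0,0,0]],[255,[0,0,-10],[0,0,0]],[255,[0,0,-13],[0,0,0]],[255,[0,0,-17],[0,0,0]],[255,[0,0,-20],[0,0,0]],[255,[0,0,-20],[0,0,0]]]'

```text
clock: 11.63
eef_pos: [566.7, 157.8, 275.7]
tcp_rot: [3.14, 0.011, -3.058]
contact_force: [0.2, 0.7, 0.6]
opening: 0.109
```

```bash
python3 - <<'E'
from h import *
snap('wrist','w8');snap('side','s8');snap('top','t8')
b=V('s8');c=cv2.resize(b.p[60:320,200:400,::-1],None,fx=2.3,fy=2.3,interpolation=cv2.INTER_CUBIC); 
w=V('w8'); cv2.imwrite('pics/s8z.png',c)
s=readout.sense(); print(s['eef_pos'],s['tcp_rot'],s['contact_force'],s['opening'],s['qpos'])
E
```

```text
[563.39492124 156.89238008 268.06315737] [ 3.14147063e+00  8.18743529e-04 -3.05836572e+00] [-0.62259354 -0.54832823 -1.08921854] 0.10727508973983443 [ 2.69049149e-01  2.57207608e-01  1.68213629e+00 -3.36054244e-05
  1.20142156e+00 -1.38496204e+00]
```

View pics/s8z.png

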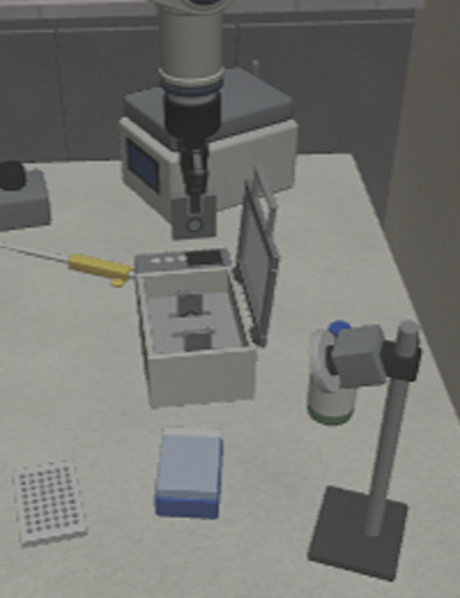

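View pics/w8.png

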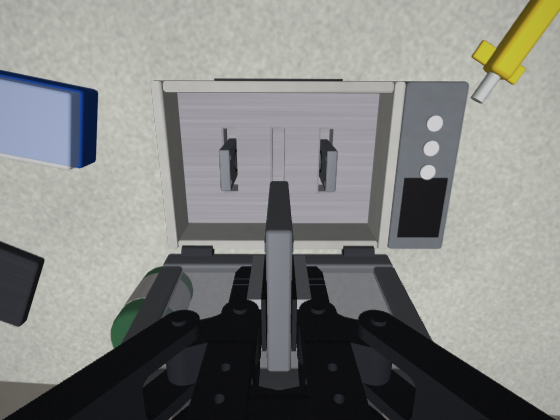

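View pics/t8.png

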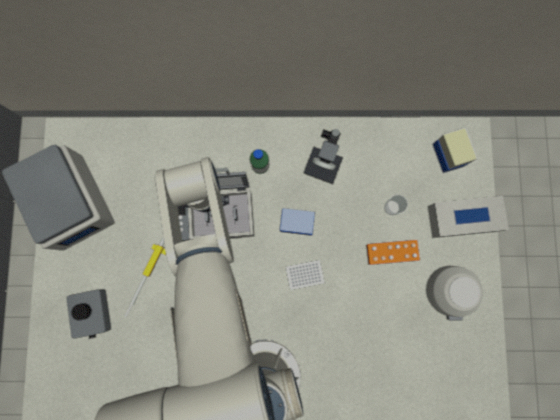

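The wide cartridge is out of the block. Both narrow ones are still in their slots and the lid is still back. Next I'll locate the lens roughly from the first clouds, then look at it with the wrist camera.

```bash
python3 - <<'E'
from h import *
for tag,box in(('side0',(330,195,385,240)),('top0',(305,140,350,185))):
    w=V(tag);C=w.cloud(); x0,y0,x1,y1=box
    sub=C[y0:y1,x0:x1].reshape(-1,3); col=w.p[y0:y1,x0:x1].reshape(-1,3).astype(int)
    k=(sub[:,2]>230)&(sub[:,2]<370); P=sub[k];c=col[k]
    br=c.min(1)>120
    print(tag,len(P),br.sum()); print('bright',P[br].mean(0).round(),np.percentile(P[br],[5,95],axis=0).round().tolist())
    g=(c.max(1)<140)&(c.max(1)>80); print('grey',P[g].mean(0).round(),np.percentile(P[g],[5,95],axis=0).round().tolist())
E
```

```text
side0 1296 193
bright [ 693. -196.  297.] [[676.0, -215.0, 260.0], [734.0, -167.0, 315.0]]
grey [ 730. -212.  302.] [[685.0, -229.0, 252.0], [777.0, -179.0, 346.0]]
top0 482 84
bright [ 690. -185.  307.] [[677.0, -209.0, 294.0], [731.0, -163.0, 316.0]]
grey [ 720. -195.  314.] [[684.0, -221.0, 288.0], [748.0, -163.0, 328.0]]
```

```bash
cat >> h.py <<'E'
def toolR(x,z):
    x=np.array(x,float);z=np.array(z,float);z/=np.linalg.norm(z);x-=z*(x@z);x/=np.linalg.norm(x)
    return R.from_matrix(np.c_[x,np.cross(z,x),z])
E
python3 - <<'E'
from h import *
f=np.array([np.cos(-.365),np.sin(-.365),0]);u=np.array([0,0,1.])
t=.78; z=f*np.sin(t)-u*np.cos(t); x=-(f*np.cos(t)+u*np.sin(t))
Rw=toolR(x,z); print(delta([594,-157,477],Rw)); print(Rt().as_matrix().round(2))
E
```

```text
(array([ -0.46, -31.53, -20.9 ]), array([ 0.175, -0.766,  0.425]))
[[-1.   -0.08  0.  ]
 [-0.08  1.    0.  ]
 [-0.    0.   -1.  ]]
```

Emit:
play_rows --rows '[[255,[0,-2,-4],[0.01,-0.06,0.03]],[255,[-0.2,-5,-7],[0.03,-0.13,0.07]],[255,[-0.3,-8,-9],[0.05,-0.2,0.11]],[255,[-0.5,-11,-11],[0.06,-0.27,0.15]],[255,[-0.5,-14,-13],[0.08,-0.34,0.19]],[255,[-0.5,-17,-15],[0.09,-0.41,0.23]],[255,[-0.5,-20,-16.5],[0.11,-0.48,0.27]],[255,[-0.5,-23,-18],[0.13,-0.55,0.31]],[255,[-0.5,-26,-19.5],[0.14,-0.62,0.34]],[255,[-0.5,-29,-20.5],[0.16,-0.69,0.38]],[255,[-0.5,-31.5,-20.9],[0.175,-0.766,0.425]],[255,[-0.5,-31.5,-20.9],[0.175,-0.766,0.425]]]'

```text
clock: 12.78
eef_pos: [592.9, -159.2, 473.8]
tcp_rot: [-3.141, 0.779, 2.773]
contact_force: [-0.2, 1.2, -1.3]
opening: 0.11
```

Emit:
play_rows --rows '[[255,[0,0,0],[0,0,0]],[255,[0,0,0],[0,0,0]],[255,[0,0,0],[0,0,0]],[255,[0,0,0],[0,0,0]]]'

```text
clock: 13.12
eef_pos: [595.2, -155.7, 476.1]
tcp_rot: [-3.141, 0.778, 2.778]
contact_force: [0.4, -0.2, -0.6]
opening: 0.109
```

```bash
python3 - <<'E'
from h import *
s=readout.sense(); print(s['eef_pos'],s['tcp_rot'],s['contact_force'],s['opening'],s['qpos'],s['qvel'].round(3))
snap('wrist','w9')
E
```

```text
[ 595.242303   -155.71512387  476.0558753 ] [-3.14094027  0.77816845  2.77836552] [ 0.35048684 -0.15042476 -0.62653638] 0.10910643652377308 [-0.1908255  -0.18187083  1.90452814 -0.19929676  0.65796197 -1.28892788] [ 0.001 -0.004 -0.001 -0.003 -0.004  0.001]
```

View pics/w9.png

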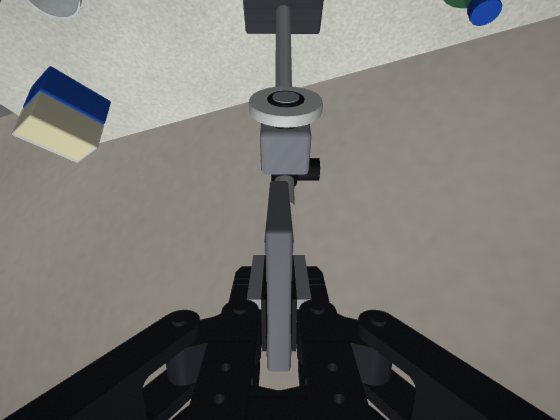

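The wrist view shows the white ring light at (286,104) with the dark lens at (287,97), and the head box's upper face at (285,150). I'll fit planes to these.

```bash
python3 - <<'E'
from h import *
w=V('w9');C=w.cloud();p=w.p.astype(int)
z=cv2.resize(w.p[60:210,220:350,::-1],None,fx=4,fy=4,interpolation=cv2.INTER_CUBIC);cv2.imwrite('pics/w9z.png',z)
roi=np.zeros(C.shape[:2],bool);roi[80:130,245:327]=1
br=roi&(p.min(2)>130)&(C[...,2]>230)
print(br.sum(),np.unique(p[br].mean(1)//10*10,return_counts=True))
P=C[br];print(P.mean(0),np.percentile(P,[1,99],axis=0).round().tolist())
def fit(P,tol=2,n=8):
    Q=P
    for i in range(n):
        c=Q.mean(0);nn=np.linalg.svd(Q-c,full_matrices=False)[2][2]; Q=P[abs((P-c)@nn)<tol]
    return c,nn,len(Q),((Q-c)@nn).std()
roi=np.zeros(C.shape[:2],bool);roi[130:165,264:308]=1
k=roi&(C[...,2]>250);print('head top',fit(C[k]))
E
```

```text
702 (array([130., 140., 150., 160., 170., 180., 190., 200.]), array([ 35,  58,  74,  86, 117, 127, 193,  12]))
[ 682.97113878 -184.28367619  307.73330027] [[673.0, -215.0, 294.0], [699.0, -158.0, 314.0]]
head top (array([ 716.73217597, -195.03676429,  315.3613411 ]), array([-0.38813613,  0.15083296,  0.90917532]), 1383, np.float64(0.7191800173520849))
```

View pics/w9z.png

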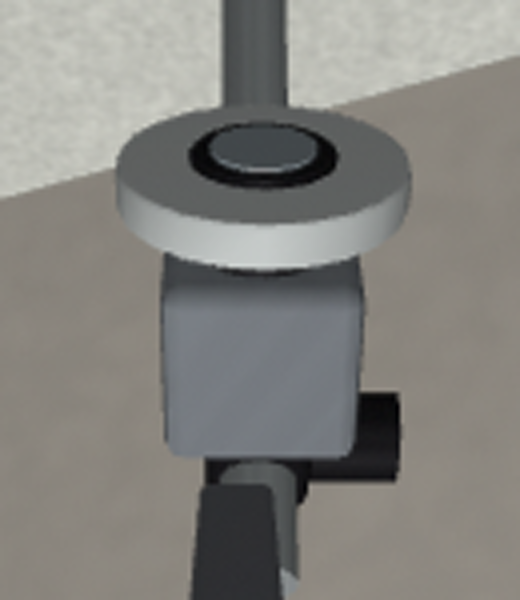

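```bash
python3 - <<'E'
from h import *
w=V('w9');C=w.cloud();p=w.p.astype(int)
n=np.array([-.38814,.15083,.90918]); tau=np.arccos(n[2]); psi=np.arctan2(n[1],n[0])-np.pi
def ax(tau,psi):
    xl=np.array([np.cos(tau)*np.cos(psi),np.cos(tau)*np.sin(psi),np.sin(tau)]); yl=np.array([-np.sin(psi),np.cos(psi),0]); return xl,yl,np.cross(xl,yl)
psi=(psi+np.pi)%(2*np.pi)-np.pi; print(tau,psi)
xl,yl,zl=ax(tau,psi)
roi=np.zeros(C.shape[:2],bool);roi[80:130,245:327]=1
roi&=C[...,2]>220
P=C[roi]; s=P@xl; h,e=np.histogram(s,np.arange(s.min(),s.min()+60,1)); print(list(zip(e.round(),h))[:40])
# grey face
face=roi&(p.max(2)<130)&(p.max(2)>70)
Q=C[face]; 
for i in range(8):
    c=Q.mean(0) if i==0 else c
    k=np.linalg.svd(Q-Q.mean(0),full_matrices=False)[2][2]; c=Q.mean(0); Q=C[face]; Q=Q[abs((Q-c)@k)<2]
k=k*np.sign(k@xl);print('face',len(Q),c,k,'tau',np.arcsin(k[2]),'yaw',np.arctan2(k[1],k[0]),(Q@xl).mean())
# ring: whole silhouette of front face: points with s within 2.5 of front plane -> y,z extents
s0=np.median(Q@xl)
a=P[abs(P@xl-s0)<2.5]; yz=np.c_[a@yl,a@zl].astype(np.float32)
print('circle',cv2.minEnclosingCircle(yz),'rect',cv2.minAreaRect(yz),np.percentile(yz,[.5,99.5],axis=0))
# head top lateral
roi=np.zeros(C.shape[:2],bool);roi[130:172,255:315]=1
H=C[roi];H=H[abs((H-[716.73,-195.04,315.36])@n)<2];print('head lateral',np.percentile(H@yl,[1,50,99]),'zl',np.median(H@zl))
cy,cr=cv2.minEnclosingCircle(yz); print('lens est',s0*xl+cy[0]*yl+cy[1]*zl)
# image ellipse of dark face outline of lens disc etc
np.save('lens.npy',np.array([tau,psi]))
E
```

```text
0.42948576269490407 -0.3706376309851116
[(np.float64(628.0), np.int64(15)), (np.float64(629.0), np.int64(0)), (np.float64(630.0), np.int64(0)), (np.float64(631.0), np.int64(0)), (np.float64(632.0), np.int64(0)), (np.float64(633.0), np.int64(0)), (np.float64(634.0), np.int64(0)), (np.float64(635.0), np.int64(0)), (np.float64(636.0), np.int64(0)), (np.float64(637.0), np.int64(0)), (np.float64(638.0), np.int64(0)), (np.float64(639.0), np.int64(0)), (np.float64(640.0), np.int64(0)), (np.float64(641.0), np.int64(0)), (np.float64(642.0), np.int64(0)), (np.float64(643.0), np.int64(0)), (np.float64(644.0), np.int64(0)), (np.float64(645.0), np.int64(0)), (np.float64(646.0), np.int64(0)), (np.float64(647.0), np.int64(0)), (np.float64(648.0), np.int64(0)), (np.float64(649.0), np.int64(0)), (np.float64(650.0), np.int64(0)), (np.float64(651.0), np.int64(0)), (np.float64(652.0), np.int64(0)), (np.float64(653.0), np.int64(0)), (np.float64(654.0), np.int64(0)), (np.float64(655.0), np.int64(0)), (np.float64(656.0), np.int64(0)), (np.float64(657.0), np.int64(0)), (np.float64(658.0), np.int64(0)), (np.float64(659.0), np.int64(0)), (np.float64(660.0), np.int64(0)), (np.float64(661.0), np.int64(0)), (np.float64(662.0), np.int64(0)), (np.float64(663.0), np.int64(0)), (np.float64(664.0), np.int64(0)), (np.float64(665.0), np.int64(0)), (np.float64(666.0), np.int64(0)), (np.float64(667.0), np.int64(0))]
face 1231 [ 689.35616551 -184.84311485  281.17460381] [ 0.85496266 -0.32904254  0.40096116] tau 0.41256579668178966 yaw -0.36738854981929253 762.1439024054005
circle ((78.29063415527344, -43.537052154541016), 37.01551818847656) rect ((77.64508819580078, -43.347991943359375), (70.15564727783203, 70.68563842773438), 60.35021209716797) [[ 42.98874359 -78.27170753]
 [111.3419548   -9.25736728]]
head lateral [ 54.44649907  77.37587673 100.64257055] zl -20.964878001561715
lens est [ 691.11330204 -184.57036294  277.76825812]
```

```bash
python3 - <<'E'
from h import *
w=V('w9');C=w.cloud()
tau,psi=.42,-.369
xl=np.array([np.cos(tau)*np.cos(psi),np.cos(tau)*np.sin(psi),np.sin(tau)]); yl=np.array([-np.sin(psi),np.cos(psi),0]); zl=np.cross(xl,yl)
g=lambda r0,r1,c0,c1: C[r0:r1,c0:c1].reshape(-1,3)
L=g(94,100,278,296);print('lens disc s',np.median(L@xl),'mid lens', [np.median(L@a) for a in(yl,zl)])
for nm,b in(('ringL',(96,108,252,262)),('ringR',(96,108,310,320)),('ringB',(111,115,278,295))): print(nm,np.median(g(*b)@xl))
print('base',np.median(g(5,25,255,272),0),np.median(g(5,25,298,315),0),'table',np.median(g(40,60,200,230),0))
# lens disc outline by image: ellipse centre
p=w.p[85:115,255:320].astype(np.uint8)
gray=w.p.mean(2); 
big=cv2.resize(gray[80:120,250:325].astype(np.float32),None,fx=8,fy=8,interpolation=cv2.INTER_CUBIC)
m=(big<45).astype(np.uint8)
cs,_=cv2.findContours(m,cv2.RETR_EXTERNAL,cv2.CHAIN_APPROX_NONE)
c=max(cs,key=cv2.contourArea);e=cv2.fitEllipse(c);print(e)
u,v=(e[0][0]+.5)/8-.5+250,(e[0][1]+.5)/8-.5+80
o,q=w.ray(u,v);s0=np.median(np.r_[g(96,108,252,262),g(96,108,310,320)]@xl)
X=o+q*((s0-o@xl)/(q@xl));print('dark ring centre',u,v,X)
# base outline at z=18 in w9 and earlier wrist w6/w8? base corners
E
```

```text
lens disc s 759.5228103856418 mid lens [np.float64(77.26250914560411), np.float64(-36.961309247954446)]
ringL 762.6342713682104
ringR 762.5072646198631
ringB 762.6878889031558
base [ 767.30683239 -247.21908551   17.63286147] [ 790.74782749 -185.34151821   17.54802878] table [ 8.09374424e+02 -3.57830429e+02 -3.40016410e-01]
((286.47149658203125, 150.21058654785156), (124.68028259277344, 277.0357360839844), 90.84840393066406)
dark ring centre 285.3714370727539 98.33882331848145 [ 692.00555806 -185.79723129  274.75108738]
```

```bash
python3 - <<'E'
from h import *
w=V('w9');C=w.cloud()
tau,psi=.42,-.369
yl=np.array([-np.sin(psi),np.cos(psi),0])
g=w.p.mean(2)
for r in (10,18,26): 
    row=g[r,235:335]; d=np.where(row<90)[0]+235; a=w.plane(d.min()-.5,r,18);b=w.plane(d.max()+.5,r,18);print('base',r,d.min(),d.max(),a.round(1),b.round(1),np.linalg.norm(a-b),((a+b)/2)@yl)
for r in(50,60,70):
    P=C[r,277:292]; print('post',P[:, 2].round(), np.mean(P[[0,-1]]@yl), np.median(P@yl))
    row=g[r,262:305].round(0).astype(int); print(row.tolist())
E
```

```text
base 10 244 321 [ 750.  -271.9   18. ] [ 791.8 -161.4   18. ] 118.0861871963923 75.9702389933486
base 18 245 320 [ 762.4 -276.2   18. ] [ 804.1 -166.2   18. ] 117.5852299897658 76.1828693745266
base 26 246 319 [ 775.4 -280.7   18. ] [ 816.9 -171.2   18. ] 117.06177484912581 76.4050488617495
post [111. 111. 115. 113. 115. 116. 114. 115. 115. 114. 114. 113. 110. 109.
   0.] 80.14349764555699 77.4826935289021
[188, 188, 188, 187, 187, 188, 187, 186, 185, 187, 188, 187, 184, 157, 79, 73, 76, 78, 82, 87, 86, 85, 87, 88, 88, 83, 80, 75, 69, 152, 186, 185, 182, 185, 190, 190, 190, 190, 189, 187, 188, 187, 182]
post [130. 132. 132. 133. 135. 136. 135. 135. 134. 133. 134. 133. 130. 128.
  -0.] 80.5832019885517 77.35560763712212
[190, 188, 186, 184, 183, 186, 186, 187, 189, 190, 194, 192, 188, 130, 76, 74, 77, 79, 82, 86, 86, 85, 87, 89, 88, 83, 81, 76, 71, 117, 183, 182, 181, 185, 187, 187, 185, 187, 191, 190, 188, 189, 190]
post [150. 150. 152. 153. 153. 152. 154. 154. 153. 152. 152. 151. 149. 147.
 143.] 77.503990269582 77.21962315110603
[185, 185, 188, 188, 189, 185, 189, 193, 194, 192, 189, 190, 192, 134, 77, 75, 77, 79, 83, 87, 86, 85, 88, 89, 88, 85, 82, 78, 71, 122, 181, 185, 188, 191, 191, 188, 187, 190, 195, 192, 188, 188, 188]
```

```bash
python3 - <<'E'
from h import *
P0=np.array([595.242303,-155.71512387,476.0558753]);R0=R.from_euler('xyz',[-3.14094027,0.77816845,2.77836552])
def ana(tag,P0,R0):
    w=V(tag);C=w.cloud();T=R0.inv().apply((C-P0).reshape(-1,3)).reshape(C.shape)
    for r in(184,190,200,215,230,240,260,280,300,320,350,365): print(r,[T[r,c].round(1).tolist() for c in(272,280,288)])
    # plate edge columns rows -> side face
    g=w.p.mean(2)
    F=T[245:360,274:286].reshape(-1,3); c=F.mean(0); print('side face mean x',np.median(F[:,0]),np.polyfit(F[:,2],F[:,0],1), 'y',np.median(F[:,1]))
    B=T[195:228,272:287].reshape(-1,3); print('bottom z',np.median(B[:,2]),np.polyfit(B[:,0],B[:,2],1),B[:,0].min())
    print((g[300,255:300]).round().astype(int).tolist(), (g[345,255:300]).round().astype(int).tolist())
ana('w9',P0,R0)
E
```

```text
184 [[32.4, -3.7, 36.1], [32.7, 0.5, 34.9], [-21.6, 10.2, 231.8]]
190 [[32.7, -3.5, 23.7], [32.6, 0.5, 24.3], [31.8, 4.5, 27.0]]
200 [[32.2, -3.2, 9.4], [32.6, 0.4, 8.4], [32.0, 4.0, 10.1]]
215 [[32.4, -2.9, -10.4], [32.2, 0.3, -10.0], [32.1, 3.5, -9.8]]
230 [[32.3, -2.6, -25.5], [31.4, 0.3, -23.5], [31.8, 3.2, -24.5]]
240 [[28.6, -2.6, -26.0], [28.8, 0.3, -26.6], [28.3, 3.2, -25.4]]
260 [[20.5, -2.7, -25.9], [20.7, 0.3, -26.3], [20.6, 3.2, -26.2]]
280 [[12.0, -2.7, -25.8], [11.9, 0.3, -25.6], [11.9, 3.3, -25.6]]
300 [[3.3, -2.8, -25.8], [3.6, 0.3, -26.3], [3.6, 3.4, -26.2]]
320 [[-5.5, -2.8, -26.2], [-5.5, 0.3, -26.3], [-5.2, 3.4, -26.6]]
350 [[-20.6, -2.9, -25.3], [-20.2, 0.4, -25.9], [-20.1, 3.6, -26.0]]
365 [[-28.3, -2.9, -25.3], [-27.0, 0.4, -26.7], [-26.7, 3.6, -26.9]]
side face mean x 2.4577683559184047 [ -0.72648061 -16.85602209] y -0.037275835225645336
bottom z -5.984784621690777 [   6.23188746 -207.35849931] 31.714162775505304
[158, 158, 159, 158, 158, 158, 58, 39, 40, 40, 27, 9, 89, 97, 107, 111, 112, 113, 112, 112, 112, 112, 112, 112, 112, 112, 111, 111, 111, 111, 109, 110, 109, 106, 96, 85, 23, 26, 39, 39, 39, 40, 152, 156, 157] [12, 18, 22, 20, 17, 14, 54, 41, 40, 40, 41, 34, 82, 95, 105, 114, 114, 115, 114, 114, 113, 114, 113, 112, 112, 111, 111, 110, 110, 109, 110, 109, 108, 100, 89, 75, 36, 40, 40, 39, 40, 56, 21, 20, 22]
```

```bash
cat > fin.py <<'E'
from h import *
tau,psi=.42,-.368
xl=np.array([np.cos(tau)*np.cos(psi),np.cos(tau)*np.sin(psi),np.sin(tau)]); yl=np.array([-np.sin(psi),np.cos(psi),0]); zl=np.cross(xl,yl)
L=np.array([689.2,-183.4,275.3]); F=L-150*xl
Rf=toolR(yl,-zl)
Pf=F-Rf.apply([.2,.3,20])
E
python3 - <<'E'
from fin import *
print(F,Pf,Rf.as_euler('xyz'))
print(delta(Pf+100*zl-40*xl,Rf))
E
```

```text
[ 561.40653114 -134.12743049  214.13593204] [ 553.46978688 -131.28165818  232.27538271] [2.72159265 0.         1.20279633]
(array([20.77,  0.84,  3.25]), array([0.283, 0.28 , 1.556]))
```

Emit:
play_rows --rows '[[255,[2,0.1,0.3],[0.02,0.02,0.11]],[255,[4,0.2,0.6],[0.04,0.04,0.22]],[255,[6,0.3,1.0],[0.06,0.06,0.33]],[255,[8,0.4,1.3],[0.08,0.08,0.45]],[255,[10,0.4,1.6],[0.1,0.1,0.56]],[255,[12,0.5,2.0],[0.12,0.12,0.67]],[255,[14,0.6,2.3],[0.14,0.14,0.78]],[255,[16,0.7,2.6],[0.16,0.16,0.89]],[255,[18,0.8,3.0],[0.18,0.18,1.0]],[255,[20,0.8,3.2],[0.2,0.2,1.11]],[255,[20.8,0.8,3.25],[0.22,0.22,1.23]],[255,[20.8,0.8,3.25],[0.24,0.24,1.34]]]'

```text
clock: 14.17
eef_pos: [479.1, -103.2, 305.0]
tcp_rot: [2.694, 0.122, 1.38]
contact_force: [0.1, -1.1, -0.9]
opening: 0.11
```

```bash
python3 - <<'E'
from fin import *
s=readout.sense(); print(s['eef_pos'],s['qpos'])
print(delta(Pf+100*zl-40*xl,Rf)); print(delta(Pf,Rf))
E
```

```text
[ 479.11685716 -103.2027577   305.0342792 ] [-0.11551941 -0.16213807  2.12521101 -0.21097824  0.74755441  0.17134893]
(array([-0.01,  0.3 , -0.11]), array([0.039, 0.036, 0.212]))
(array([-0.45,  3.86, 10.05]), array([0.039, 0.036, 0.212]))
```

Emit:
play_rows --rows '[[255,[0,0.5,1],[0.02,0.02,0.11]],[255,[-0.1,1.2,2.5],[0.039,0.036,0.212]],[255,[-0.2,2,4.5],[0.039,0.036,0.212]],[255,[-0.3,2.8,6.5],[0.039,0.036,0.212]],[255,[-0.4,3.5,8.5],[0.039,0.036,0.212]],[255,[-0.45,3.85,10],[0.039,0.036,0.212]],[255,[-0.45,3.85,10],[0.039,0.036,0.212]],[255,[-0.45,3.85,10],[0.039,0.036,0.212]],[255,[-0.45,3.85,10],[0.039,0.036,0.212]],[255,[-0.45,3.85,10],[0.039,0.036,0.212]],[255,[-0.45,3.85,10],[0.039,0.036,0.212]]]'

```text
clock: 15.08
eef_pos: [555.2, -132.3, 236.2]
tcp_rot: [2.716, 0.002, 1.206]
contact_force: [-0.3, 0.3, -0.4]
opening: 0.109
```

```bash
python3 - <<'E'
from fin import *
s=readout.sense(); print(s['eef_pos'],s['tcp_rot'],s['qvel'].round(3)); print(delta(Pf,Rf))
snap('side','s10');snap('wrist','w10');snap('top','t10')
b=V('s10');c=cv2.resize(b.p[140:300,250:400,::-1],None,fx=3.7,fy=3.7,interpolation=cv2.INTER_CUBIC); cv2.imwrite('pics/s10z.png',c)
t=V('t10');c=cv2.resize(t.p[110:300,170:370,::-1],None,fx=3,fy=3,interpolation=cv2.INTER_CUBIC); cv2.imwrite('pics/t10z.png',c)
E
```

```text
[ 555.24996669 -132.26112131  236.18617812] [2.71582097e+00 2.47093322e-03 1.20595507e+00] [-0.    -0.001 -0.     0.001 -0.002 -0.001]
(array([ 0.03, -0.34,  0.27]), array([0.006, 0.001, 0.004]))
```

View pics/s10z.png

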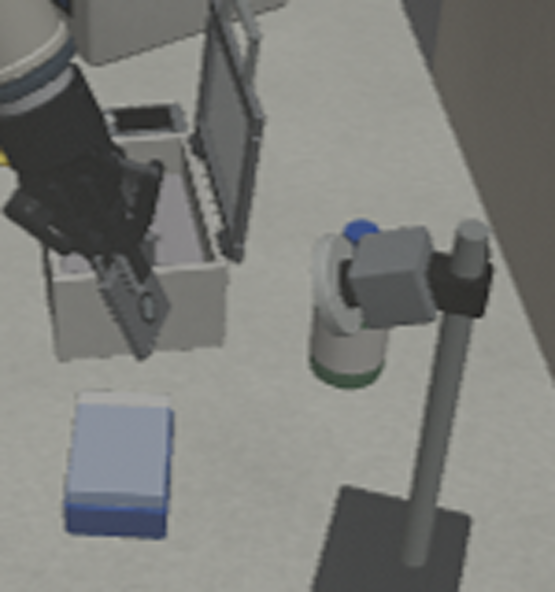

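View pics/w10.png

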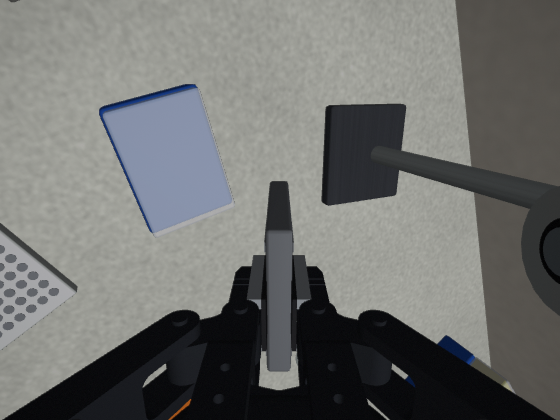

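View pics/t10z.png

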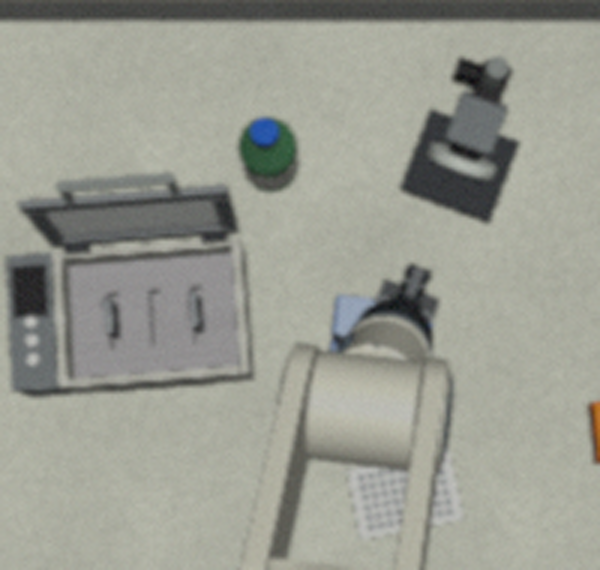

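```bash
python3 - <<'E'
from fin import *
s=readout.sense(); R0=Rt(s); 
w=V('w10');C=w.cloud();T=R0.inv().apply((C-s['eef_pos']).reshape(-1,3)).reshape(C.shape)
# ring face
g=w.p.mean(2)
face=np.zeros(g.shape,bool);face[190:315,520:560]=1; face&=(C[...,2]>220)
P=C[face];sv=P@xl;h,e=np.histogram(sv,np.arange(740,800,1));print([(int(a),b) for a,b in zip(e,h) if b>20])
Q=P[abs(sv-np.median(sv))<6];
for i in range(6):
    c=Q.mean(0);k=np.linalg.svd(Q-c,full_matrices=False)[2][2];Q=P[abs((P-c)@k)<1.5]
k*=np.sign(k@xl);print(len(Q),'tau',np.arcsin(k[2]),'yaw',np.arctan2(k[1],k[0]),'plane s',np.median(Q@xl))
b=Q@xl; yz=np.c_[Q@yl,Q@zl];print('extent',np.percentile(yz,[.5,99.5],axis=0),'lens pred',L@yl,L@zl,L@xl)
# circle fit to outer edge: extreme left outline pixels
pts=[]
for r in range(195,312,4):
    c=[u for u in range(505,560) if face[r,u] or (u<520 and C[r,u,2]>220)]
    if c: X=C[r,c[1]] if len(c)>1 else C[r,c[0]]; pts.append([X@xl,X@yl,X@zl])
pts=np.array(pts); k=abs(pts[:,0]-np.median(pts[:,0]))<4;q=pts[k]
A=np.c_[2*q[:,1:],np.ones(len(q))];sol=np.linalg.lstsq(A,(q[:,1:]**2).sum(1),rcond=None)[0];print('circle yl,zl',sol[:2],'r',np.sqrt(sol[2]+sol[:2]@sol[:2]),len(q))
# cartridge in tool frame
F_=T[192:225,274:286].reshape(-1,3);print('side face x',np.median(F_[:,0]));E_=T[240:360,274:286].reshape(-1,3);print('top z',np.median(E_[:,2]),np.polyfit(E_[:,0],E_[:,2],1),np.median(E_[:,1]))
E
```

```text
[(758, np.int64(58)), (759, np.int64(466)), (760, np.int64(365)), (761, np.int64(404)), (762, np.int64(1782)), (763, np.int64(560))]
2835 tau 0.44450306097047526 yaw -0.3572284968772212 plane s 762.5527041567234
extent [[ 41.15443704 -71.99964927]
 [103.20472662 -33.31923383]] lens pred 76.8186044446616 -37.74318293979565 759.6687726586817
circle yl,zl [ 76.56350939 -35.83280276] r 35.63291861076787 30
side face x 31.82679687943915
top z -26.019802263217144 [ -0.14689723 -26.08861482] -0.00044177267990179285
```

```bash
sed -i 's/tau,psi=.42,-.368/tau,psi=.427,-.367/; s/L=np.array.*; F=/L=np.array([689.1,-183.4,275.8]); F=/' fin.py
python3 - <<'E'
from fin import *
s=readout.sense(); R0=Rt(s); print(F,Pf,delta(Pf,Rf))
w=V('w10');C=w.cloud();T=R0.inv().apply((C-s['eef_pos']).reshape(-1,3)).reshape(C.shape)
E_=T[240:360,274:286].reshape(-1,3);E_=E_[abs(E_[:,2]+26)<2];print(np.polyfit(E_[:,0],E_[:,2],1),len(E_))
E
```

```text
[ 561.66008855 -134.41007823  213.678695  ] [ 553.60217566 -131.52675738  231.75869778] (array([ 0.03, -0.33,  0.3 ]), array([-0.002,  0.002,  0.003]))
[-3.02346670e-03 -2.60033501e+01] 1434
```

Emit:
play_rows --rows '[[255,[0,-0.2,0.15],[0,0,0]],[255,[0,-0.33,0.3],[-0.002,0.002,0.003]],[255,[0,-0.33,0.3],[-0.002,0.002,0.003]],[255,[0,-0.33,0.3],[-0.002,0.002,0.003]],[255,[0,-0.33,0.3],[-0.002,0.002,0.003]],[255,[0,-0.33,0.3],[-0.002,0.002,0.003]]]'

```text
clock: 15.73
eef_pos: [553.5, -132.0, 231.0]
tcp_rot: [2.715, -0.0, 1.204]
contact_force: [-0.9, -0.2, 0.2]
opening: 0.108
```

```bash
python3 - <<'E'
from fin import *
s=readout.sense(); print(s['eef_pos'],s['qvel'].round(3),delta(Pf,Rf))
snap('side','s11');snap('wrist','w11')
print(delta(Pf,Rf))
b=V('s11');C=b.cloud();B=V('side0')
for n,X in(('focus',F),('lens',L)): print(n,b.pix(X))
c=cv2.resize(b.p[180:260,260:380,::-1],None,fx=6,fy=6,interpolation=cv2.INTER_CUBIC)
for X,col in((F,(0,0,255)),(L,(0,255,0))):
    u,v=b.pix(X); cv2.circle(c,(int((u-260+.5)*6),int((v-180+.5)*6)),3,col,-1)
cv2.imwrite('pics/s11z.png',c)
E
```

```text
[ 553.54537503 -131.95643214  231.04720703] [-0.     0.002 -0.001  0.002  0.    -0.   ] (array([ 0.04,  0.02, -0.07]), array([-0.001, -0.   , -0.   ]))
(array([ 0.04,  0.02, -0.07]), array([-0.001, -0.   , -0.   ]))
focus (np.float64(287.4278598632843), np.float64(224.10425728553585))
lens (np.float64(337.7495016801406), np.float64(216.80383743355432))
```

View pics/s11z.png

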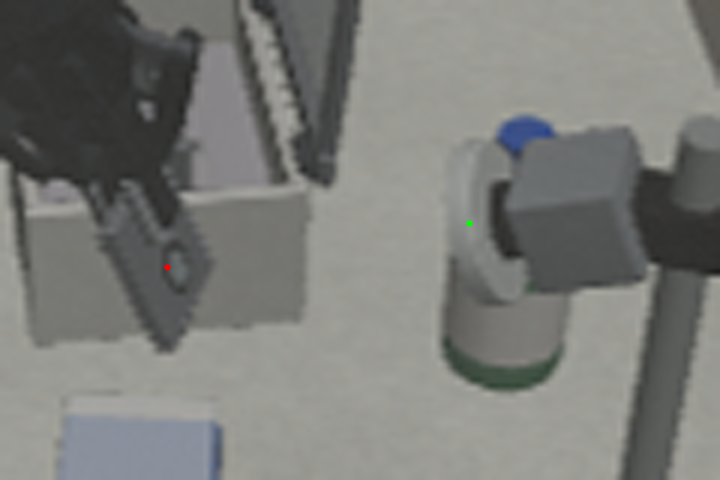

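In the side view the window at zoomed (178,268) matches the predicted focus mark at (167,268). The near face stands 5 mm in front of the centre plane, which accounts for the offset. One last small trim, then settle.

Emit:
play_rows --rows '[[255,[0.04,0.02,-0.07],[0,0,0]],[255,[0.04,0.02,-0.07],[0,0,0]],[255,[0.04,0.02,-0.07],[0,0,0]],[255,[0.04,0.02,-0.07],[0,0,0]],[255,[0.04,0.02,-0.07],[0,0,0]],[255,[0.04,0.02,-0.07],[0,0,0]],[255,[0.04,0.02,-0.07],[0,0,0]],[255,[0.04,0.02,-0.07],[0,0,0]],[255,[0.04,0.02,-0.07],[0,0,0]],[255,[0.04,0.02,-0.07],[0,0,0]]]'

```text
clock: 16.67
eef_pos: [553.5, -131.5, 231.8]
tcp_rot: [2.715, -0.0, 1.204]
contact_force: [1.0, -0.5, 0.1]
opening: 0.11
```

```bash
python3 - <<'E'
from fin import *
s=readout.sense(); print(s['clock'],s['eef_pos'],s['qvel'].round(3),s['opening'],delta(Pf,Rf))
snap('top','t12'); t=V('t12');C=t.cloud()
# lid: points above 130 around hinge
xh=np.array([np.cos(.079),np.sin(.079),0]);yh=np.array([-xh[1],xh[0],0]);O=np.array([643.4,163,100])
D=(C-O).reshape(-1,3);a=D@xh;b=D@yh;z=D[:,2];k=(abs(b)<105)&(z>20)&(z<230)&(a>-40)&(a<80)
p=np.polyfit(z[k],a[k],1);print('lid slope from vertical (expect .08)',p,k.sum())
E
```

```text
16.6667 [ 553.54997155 -131.4853901   231.75377208] [ 0.001 -0.001  0.001  0.001 -0.     0.   ] 0.10966814891037736 (array([-0.  ,  0.01,  0.  ]), array([-0.001, -0.   , -0.   ]))
lid slope from vertical (expect .08) [0.08514782 5.46428717] 1129
```

The lid measures about 0.085 rad past upright (the stop is at 0.079). The pose is on target and still, so I'm handing in.

```bash
python3 -c "
from rig import r
print(r.sign_off())"
```

```text
the job is handed in; nothing more can be done
None
```

The lid is fully back on its stop, and the wide cartridge (from the middle slot) is held still in front of the inspection camera. I handed the job in at about 16.7 s, well inside the 59 s limit; no verdict came back.

**Lid:** I swung it up by the handle until it met the stop. The push read up to about 34 N at the wrist before I backed off and released. A later depth check put it about 0.085 rad past upright, where the stop should be at 0.079.

**Cartridge:** I drew it straight up and turned it to face the lens.
- **Pose:** the tool matched my computed target to about 0.1 mm and 0.001 rad, at rest, with the grip closed on the plate.
- **Grip:** the wrist camera showed the top edge square in the fingers.
- **Window:** in the side view it fell where I predicted, within about a pixel.

**Where the measurements disagreed:**
- **Lens tilt:** three fits gave 0.41, 0.43 and 0.44 rad; I used 0.427.
- **Lens height:** estimates spread by about 3 mm, so I took a value between them that fits the given 300 mm pivot height.
- **Lens front:** the lens stands about 3 mm ahead of the ring light. I measured the 15 cm from the lens front.
- **Camera position sideways:** a rough reading from the top camera was about 4 mm off from the wrist camera; I used the wrist camera.

The two narrow cartridges were still in their slots. Nothing else on the bench looked disturbed in the last views.

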